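# Report the tub left open

## Task

One of the three amber pill tubs on the dispensary counter has been left without its lid. Press the grey call button fully down and let it come up again, to fetch the pharmacist; then show her the open tub by pointing straight down at the middle of its mouth, the fingertips about two centimetres above it, for two seconds; then point in the same way at the loose lid lying on the counter for two seconds, and finish while still pointing at it. Do not touch, lift or move the tubs, the lid or the other things on the counter, and do not point at, or pass low over, the closed tubs.

Things in the scene. Friction and masses are not known exactly. Their poses are not given: they have to be found in the camera images.
- open_tub_mouth (a point): Centre of the mouth of the open tub, level with its rim: upright round pill tub of clear amber plastic, 60 mm diameter, 80 mm high in all, with a 51 mm wide neck (45 mm hole) over its top 15 mm and no lid, standing loose on the counter. z is up. It is the tub to point at.
- open_tub: The open tub; the origin is the centre of its underside, on the counter.
- closed_tub_a_top (a point): Centre of the upper face of the lid of one closed tub: the same amber tub with a white ribbed screw lid on (62 mm diameter, 16 mm high), 82 mm high in all, loose, z up. Leave it alone.
- closed_tub_a: That closed tub; origin at the centre of its underside.
- closed_tub_b_top (a point): Centre of the upper face of the lid of the other closed tub, the same as the first. The three tubs stand in a row beyond the lid, in any order, at least 90 mm apart between centres.
- closed_tub_b: That closed tub; origin at the centre of its underside.
- lid_top (a point): Centre of the upper face of the loose lid: white ribbed disc, 62 mm diameter, 16 mm high, lying flat on the counter on the robot's side of the tubs, its upper face up (z up, 16 mm above the counter).
- lid: The loose lid; origin at the centre of its underside.
- call_top (a point): Centre of the upper face of the grey round push button (34 mm diameter, its face 22 mm above the counter when up) in its round white housing (50 mm diameter, 12 mm high), fixed to the counter to the left or right of the lid, on the side where the mug is not. It is pressed straight down; this point goes down with it.
- call (a joint): Travel of the call button: 0 up, 0.006 m fully down. A spring returns it; fully down takes about 5 N.
- mug: White mug, 76 mm diameter, 85 mm high, with a handle, loose; origin at the centre of its underside. Bystander.
- carton: Medicine carton, 50 x 110 x 40 mm (x, y, z), white with a blue band, loose, beyond the tubs; origin at the centre of its underside. Bystander.
- small_carton: Medicine carton, 45 x 90 x 25 mm, white with a red band, loose, at the far left; origin at the centre of its underside. Bystander.
Not all that is in view belongs to the job. What is shaped like the part that bears call_top but black or pink is not meant. What is shaped like the closed_tub_b but purple or red is not meant.

How it is judged:
On the way, in this order (a step that is already met when the one before it is completed fails the run):
1. the call button is pressed down (value of joint call above 0.0045 m), for 0.05 s.
2. the call button is up again (value of joint call below 0.0015 m), for 0.05 s.
3. the fingertips point at the open tub's mouth from just above it (horizontal distance between the grasp point and open_tub_mouth below 0.025 m and z of the grasp point in the frame of open_tub_mouth between 0.022 and 0.065 m), for 1.8 s.
4. the fingertips point at the loose lid from just above it (horizontal distance between the grasp point and lid_top below 0.025 m and z of the grasp point in the frame of lid_top between 0.022 and 0.065 m), for 1.8 s.
At the end, for the whole second after the job is handed in: Still pointing at the loose lid: grasp point within 25 mm sideways of its centre, 22 to 65 mm above its top (fingertips about 19 mm lower). Button up (under 1.5 mm). Tubs and lid upright, moved under 6 mm; mug and cartons moved under 15 mm (all of step 4 and value of joint call below 0.0015 m and distance of each of open_tub, closed_tub_a, closed_tub_b, lid from where it was at the start of the episode below 0.006 m and angle between each of open_tub, closed_tub_a, closed_tub_b, lid's own z axis and vertical below 0.1 rad and distance of each of mug, carton, small_carton from where it was at the start of the episode below 0.015 m); the robot touches nothing.
It fails at once if a tub or the loose lid is touched (more than 0.3 N) (contact force between any of open_tub, closed_tub_a, closed_tub_b, lid and the fingers above 0.3 N or contact force between any of open_tub, closed_tub_a, closed_tub_b, lid and the arm above 0.3 N).
It fails at once if a tub or the loose lid is moved by more than 6 mm (distance of any of open_tub, closed_tub_a, closed_tub_b, lid from where it was at the start of the episode above 0.006 m).
It fails at once if the mug or a carton is touched (more than 0.5 N) or moved by more than 15 mm (distance of any of mug, carton, small_carton from where it was at the start of the episode above 0.015 m or contact force between any of mug, carton, small_carton and the fingers above 0.5 N or contact force between any of mug, carton, small_carton and the arm above 0.5 N).
It fails at once if a closed tub is pointed at, or passed over low: the grasp point within 20 mm of the lid's centre sideways and less than 60 mm above it ((horizontal distance between the grasp point and closed_tub_a_top below 0.02 m and z of the grasp point in the frame of closed_tub_a_top between 0 and 0.06 m) or (horizontal distance between the grasp point and closed_tub_b_top below 0.02 m and z of the grasp point in the frame of closed_tub_b_top between 0 and 0.06 m)).
It also fails if it takes over 54 s, if anything falls off the work surface, if the arm or the gripper's body presses on something with over 40 N, if the wrist force passes 120 N, or if a joint passes its speed limit or range.

## Robot

A 6-joint arm with a two-finger parallel gripper is mounted at the origin on the work surface. World frame = base frame: x ahead of the robot, y to its left, z up, the work surface at z = 0. Lengths are in m, angles in rad, forces in N, time in s.
With the tool pointing down it reaches from about 0.35 to 0.975 m from the base axis. Payload 4.9 kg.
Tool frame: the origin (TCP) lies midway between the tips of the shut fingers; the grasp point (between the pads) lies 19 mm behind it; z points along the fingers, x is the direction in which the jaws open and shut, and the axes are right-handed (so a half turn about z gives the same grasp; the last joint's range is limited). The gripper opens to 85 mm and grips with 20 to 120 N. Pads are 22 mm wide; open, the fingers measure 114 mm over their backs; the gripper's body (76 mm by 85 mm) begins 54 mm behind the grasp point. The pads swing forward as they close: fully open they stand 13 mm farther back than shut.
Start: joints at [-1.287, 0.053, 1.613, -0, 1.476, -0.119], TCP at [0.245, -0.575, 0.231] pointing down, gripper open.
Joint ranges: [-3.01, 3.01], [-1.01, 2.22], [0.06, 2.58], [-1.02, 4.17], [0.09, 2.62], [-3.14, 3.14]. Speed limits (rad/s): [2.57, 2.57, 3.14, 3.14, 3.14, 3.14].

## Interface

Orientations are given as a unit quaternion [x, y, z, w].
In Python, from bench import bot, cams, models gives the robot as it stands.
- The arm moves only by the tool step_arm, never from a script. Its argument "series" is a list of rows, each a list of 7 numbers: the opening, from 0 (shut) to 1 (fully open), then the shift along the tool's x, y, z in m, then the turn, a rotation vector about the tool's x, y, z in degrees. In form: [[jaw, x, y, z, ax, ay, az], ...]. A call has 1 to 20 rows; each row is the pose to reach, as a shift and turn from the pose measured when the call began, along the tool's axes at that moment; what a row does not reach only later rows make up. A row lasts 1/12 s, in which the tool goes at most 41.7 mm and 7.16 degrees, less where a joint would pass 70% of its speed; a pose out of reach is approached as far as the arm can. A call with a gripper value outside its range is refused whole. The fingers move at their own pace and stop on an object; the grip force is fixed at half the most. Time passes only in rows, so rows that repeat a pose let the fingers close. It gives the time, the measured TCP pose, the force and the opening at its end, in the units of the state.
- bot.state(): the state, without advancing time (a new reading comes with each control period).
- cams.grab_frame(name): name is "scene" or "side" or "wrist"; returns the picture (400x640x3 uint8, blue, green, red); there is no depth.
- cams.camera_info(name): a dict with "fx", "fy", "cx", "cy" (pixels), "eye" and "orientation" of the camera in the world. Camera axes: x right, y down, z forward; pixel columns grow to the right and rows downward; lengths in m; the calibration is good to about 2 mm. The wrist camera is an equidistant fisheye: a pixel r from the principal point sees the ray r / f radians off the axis. A picture is of the moment at which its call begins: read the wrist's pose just before it. camera_info takes no time and is no camera call; for the wrist camera it gives the pose at the moment of the call.
- bot.sign_off(): hands the job in, once; it reports no verdict.
Trained networks look in the newest picture that a camera, given by its name, has taken for a name from the list of things; names that differ only in an ending like _2 or _b are one class to them, and where a whole thing is asked for, a point or a joint stands for the part that bears it (a point fixed in the world has none). Each returns a list of dicts, best first, with "score" (0 to 1); they miss things now and then, are a little off and sometimes report something else, mostly with a low value. They report only what shows in the picture. A call takes as long as a camera call. They do not tell look-alikes from the thing itself.
- models.recognise(name, camera): "position" ([x, y, z] in m, in the coordinates of the camera as it stood for that picture, good to about 4 mm: the middle of the surface that is visible of it).
- models.masks_of(name, camera): "mask" (400x640 bool, what is visible of it).
The state is a dict: "t": time; "joints": joint angles; "joint_vel": joint speeds; "joint_efforts": joint torques, N m; "ee_pos": TCP position; "ee_rot": TCP orientation; "wrist_force": force on the tool from outside, world axes, zero at the start; "wrist_torque": the same for the moment, N m; "opening": finger opening in m.
Only numpy, scipy, OpenCV 4.12 (cv2) and the standard library are available. Lean on these libraries where they do the work, as an engineer would, in place of code of your own. Each camera call takes 0.05 s, during which the arm holds its last target. There are 200 camera calls.

## Working session

There is one attempt and no reset: what is moved stays moved. The work goes in short steps, Python scripts to look and compute and a tool call to move; the robot and the scene stay as the last step left them, time stands still between calls to the robot, and variables do not carry over. Pictures are saved under pics/ and viewed, about 8 in all and at most 12, crops included, and the job is handed in when it is done.

Besides the shell and the picture viewer there is one more tool, called after "Emit:" by a JSON object that holds its "method" and its "body". step_arm: Moves the arm, as the interface text tells. Its arguments: {"type":"object","properties":{"series":{"type":"array"}},"required":["series"]}

```bash
mkdir -p pics; cat > h.py <<'E'
import numpy as np, cv2
from scipy.spatial.transform import Rotation as R
from bench import bot, cams, models
def toworld(p,ci): return R.from_quat(ci["orientation"]).apply(p)+np.array(ci["eye"])
E
python3 - <<'E'
from h import *
s=bot.state();print(s)
for c in ["scene","side"]:
    im=cams.grab_frame(c);cv2.imwrite(f"pics/{c}.png",im);ci=cams.camera_info(c);print(c,ci)
    for n in ["open_tub","closed_tub_a","lid","call_top","mug","carton","small_carton"]:
        for d in models.recognise(n,c):
            p=np.array(d["position"]);print(n,round(d["score"],2),toworld(p,ci).round(3),(p[:2]/p[2]*[ci["fx"],ci["fy"]]+[ci["cx"],ci["cy"]]).round())
E
```

```text
{'t': 0.0, 'joints': array([-1.28702916e+00,  5.33316204e-02,  1.61433561e+00, -4.52171098e-06,
        1.47600554e+00, -1.19043139e-01]), 'joint_vel': array([-2.00085543e-04,  7.81385406e-05,  6.12186958e-06,  3.20192825e-04,
       -1.48085578e-03,  5.32376286e-04]), 'joint_efforts': array([-1.88830505e-03, -3.93682981e+01, -3.70181465e+01, -3.01533046e-04,
        6.99072421e-03,  4.01683764e-06]), 'ee_pos': array([ 0.24479655, -0.5743666 ,  0.23005382]), 'ee_rot': array([ 8.34267389e-01, -5.51359086e-01, -7.94897139e-04, -6.70718877e-04]), 'wrist_force': array([0.8579627 , 0.26999192, 0.45771665]), 'wrist_torque': array([-0.01553487, -0.0710645 , -0.01370805]), 'opening': 0.08572565287838166}
scene {'fx': 511.0756956766896, 'fy': 511.0756956766896, 'cx': 315.84735939918426, 'cy': 199.9265799038982, 'eye': array([1.59609939, 0.17019643, 0.75321759]), 'orientation': array([ 0.58496987,  0.66282254, -0.35591456, -0.30298741])}
open_tub 0.65 [0.594 0.156 0.056] [370. 206.]
closed_tub_a 0.93 [ 0.573 -0.142  0.06 ] [250. 192.]
closed_tub_a 0.82 [ 0.665 -0.051  0.06 ] [279. 216.]
closed
[... 662 characters left out ...]
a 0.79 [ 0.639 -0.033  0.062] [320. 181.]
closed_tub_a 0.75 [0.545 0.024 0.061] [352. 203.]
closed_tub_a 0.68 [ 0.547 -0.13   0.063] [363. 164.]
closed_tub_a 0.56 [ 0.422 -0.031  0.065] [406. 196.]
lid 0.6 [0.466 0.126 0.012] [375. 255.]
lid 0.5 [0.567 0.173 0.048] [327. 250.]
call_top 0.71 [ 0.551 -0.129  0.064] [362. 164.]
call_top 0.7 [0.493 0.31  0.025] [345. 316.]
call_top 0.62 [0.573 0.173 0.049] [324. 249.]
call_top 0.57 [0.524 0.393 0.023] [319. 350.]
call_top 0.53 [0.478 0.224 0.023] [361. 284.]
mug 0.59 [ 0.511 -0.267  0.06 ] [386. 138.]
carton 0.69 [ 0.74  -0.035  0.041] [282. 181.]
small_carton 0.58 [0.694 0.321 0.024] [248. 298.]
small_carton 0.49 [0.468 0.123 0.014] [375. 253.]
```

View pics/scene.png

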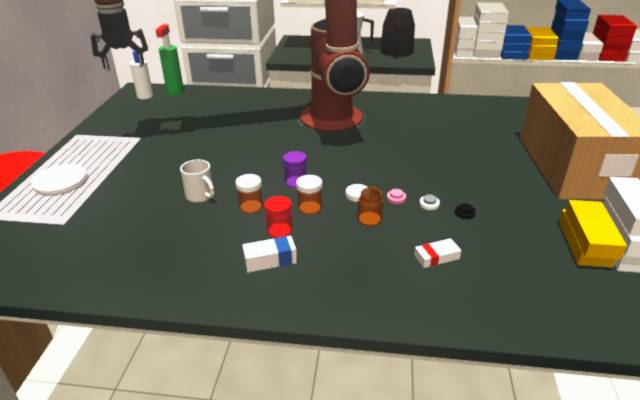

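View pics/side.png

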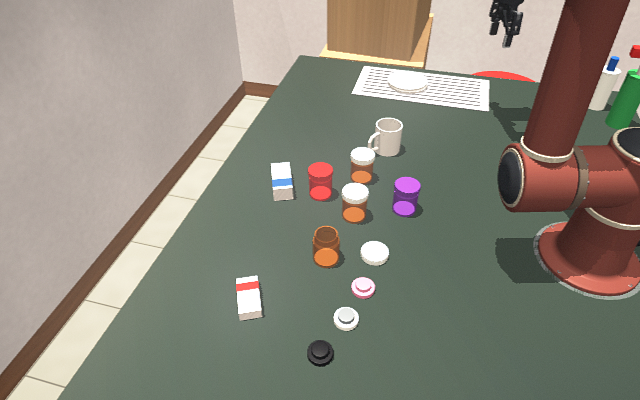

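Scene view: open amber tub at (370,206), closed amber tubs at (250,192) and (309,193). The purple (295,170) and red (279,217) tubs are look-alikes. The loose lid is at (357,192), next to the pink (397,196), grey/white (430,201) and black (465,210) buttons. The grey one with the white housing fits. Next I'll fit ellipses at the known heights and take a confirming crop.

```bash
cat >> h.py <<'E'
def plane(uv,ci,z):
    d=R.from_quat(ci["orientation"]).apply([(uv[0]-ci["cx"])/ci["fx"],(uv[1]-ci["cy"])/ci["fy"],1]);e=np.array(ci["eye"])
    return e+d*(z-e[2])/d[2]
E
python3 - <<'E'
from h import *
im=cv2.imread("pics/side.png");im2=cv2.imread("pics/scene.png")
a=cv2.resize(im[210:370,270:420],None,fx=4,fy=4,interpolation=2)[:600,:]
b=cv2.resize(im2[150:240,330:490],None,fx=4,fy=4,interpolation=2)
cv2.imwrite("pics/c1.png",a);cv2.imwrite("pics/c2.png",b)
E
```

```text
(no output)
```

View pics/c1.png

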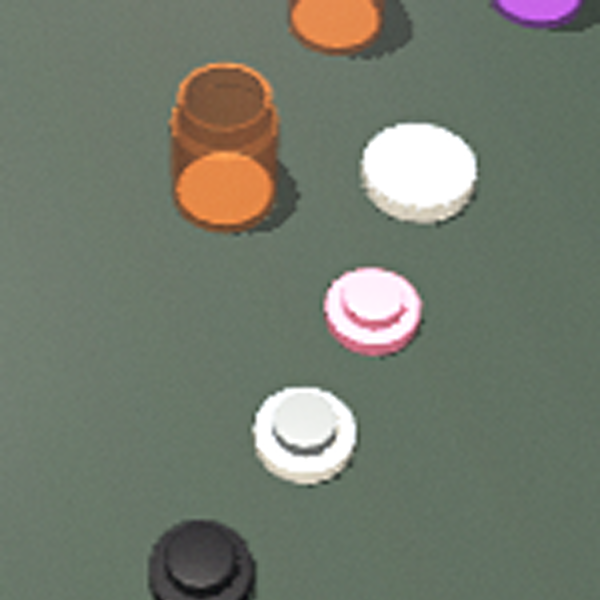

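View pics/c2.png

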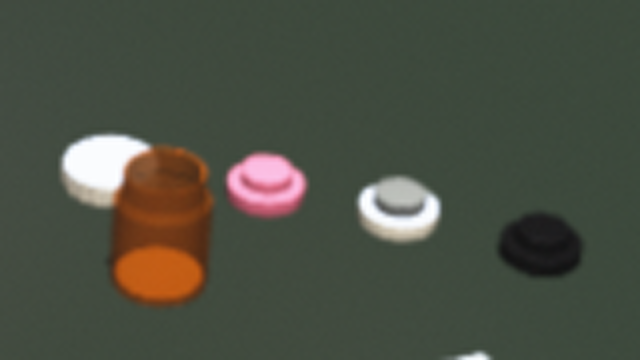

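The crops confirm it: in side, the grey cap in white housing is at crop (305,418), the open tub mouth at (225,97) and the lid top at (419,165). In scene, the cap is at (401,194) and the mouth at (167,168).

```bash
python3 - <<'E'
from h import *
S=cams.camera_info("side");C=cams.camera_info("scene")
s=lambda u,v:(270+u/4,210+v/4)
c=lambda u,v:(330+u/4,150+v/4)
print("call",plane(s(305,418),S,.022),plane(c(401,194),C,.022))
print("mouth",plane(s(225,97),S,.08),plane(c(167,168),C,.08))
print("lid",plane(s(419,165),S,.016),plane(c(109,163),C,.016))
t=bot.state();call=np.array([.496,.305,.12])
p=(plane(s(305,418),S,.022)+plane(c(401,194),C,.022))/2;p[2]=.12
print(R.from_quat(t["ee_rot"]).inv().apply(p-t["ee_pos"]),R.from_quat(t["ee_rot"]).inv().apply(np.array([.45,-.2,.28])-t["ee_pos"]))
E
```

```text
call [0.49184432 0.30467539 0.022     ] [0.49524761 0.3054745  0.022     ]
mouth [0.57216181 0.15641513 0.08      ] [0.5699155  0.15812849 0.08      ]
lid [0.46791232 0.12003271 0.016     ] [0.47055996 0.11898532 0.016     ]
[-0.71222594 -0.57363934  0.11126033] [-0.26461937 -0.33559992 -0.04868512]
```

Emit:
{"method": "step_arm", "body": {"series": [[0,-0.265,-0.336,-0.049,0,0,0],[0,-0.265,-0.336,-0.049,0,0,0],[0,-0.265,-0.336,-0.049,0,0,0],[0,-0.265,-0.336,-0.049,0,0,0],[0,-0.265,-0.336,-0.049,0,0,0],[0,-0.265,-0.336,-0.049,0,0,0],[0,-0.265,-0.336,-0.049,0,0,0],[0,-0.265,-0.336,-0.049,0,0,0],[0,-0.265,-0.336,-0.049,0,0,0],[0,-0.265,-0.336,-0.049,0,0,0],[0,-0.265,-0.336,-0.049,0,0,0],[0,-0.265,-0.336,-0.049,0,0,0],[0,-0.265,-0.336,-0.049,0,0,0]]}}

```text
t: 1.88
ee_pos: [0.4504, -0.199, 0.2805]
ee_rot: [0.835, -0.551, 0.0, 0.0]
wrist_force: [0.6, -1.0, -0.6]
opening: -0.0004
```

Emit:
{"method": "step_arm", "body": {"series": [[0,-0.447,-0.238,0,0,0,0],[0,-0.447,-0.238,0,0,0,0],[0,-0.447,-0.238,0,0,0,0],[0,-0.447,-0.238,0,0,0,0],[0,-0.447,-0.238,0,0,0,0],[0,-0.447,-0.238,0,0,0,0],[0,-0.447,-0.238,0,0,0,0],[0,-0.447,-0.238,0,0,0,0],[0,-0.447,-0.238,0,0,0,0],[0,-0.447,-0.238,0,0,0,0],[0,-0.447,-0.238,0,0,0,0],[0,-0.447,-0.238,0,0,0,0],[0,-0.447,-0.238,0,0,0,0],[0,-0.447,-0.238,0.15,0,0,0],[0,-0.447,-0.238,0.15,0,0,0],[0,-0.447,-0.238,0.15,0,0,0],[0,-0.447,-0.238,0.15,0,0,0],[0,-0.447,-0.238,0.15,0,0,0],[0,-0.447,-0.238,0.15,0,0,0]]}}

```text
t: 3.47
ee_pos: [0.4928, 0.3035, 0.1284]
ee_rot: [0.834, -0.551, -0.001, 0.002]
wrist_force: [0.9, 0.9, 1.8]
opening: 0.0001
```

```bash
python3 - <<'E'
from h import *
print(bot.state()["joints"],bot.state()["ee_pos"])
im=cams.grab_frame("wrist");ci=cams.camera_info("wrist");cv2.imwrite("pics/w1.png",im);print(ci)
for n in ["open_tub_mouth","lid","call_top"]:
    for d in models.recognise(n,"wrist"):
        print(n,round(d["score"],2),toworld(np.array(d["position"]),ci).round(3))
E
```

```text
[ 4.24071650e-01  3.18798816e-02  1.81128903e+00 -1.25825402e-03
  1.30274466e+00  1.59246748e+00] [0.4928139  0.30352753 0.12844044]
{'fx': 309.70691628693146, 'fy': 309.70691628693146, 'cx': 319.3411736430057, 'cy': 200.74491111561574, 'eye': array([0.55856415, 0.33326906, 0.27424203]), 'orientation': array([ 0.82590342, -0.54655009, -0.07595059,  0.11574994])}
open_tub_mouth 0.83 [0.576 0.177 0.063]
lid 0.8 [0.473 0.125 0.017]
lid 0.4 [0.547 0.025 0.064]
call_top 0.61 [0.478 0.227 0.027]
call_top 0.58 [0.527 0.387 0.027]
call_top 0.57 [0.498 0.307 0.024]
```

View pics/w1.png

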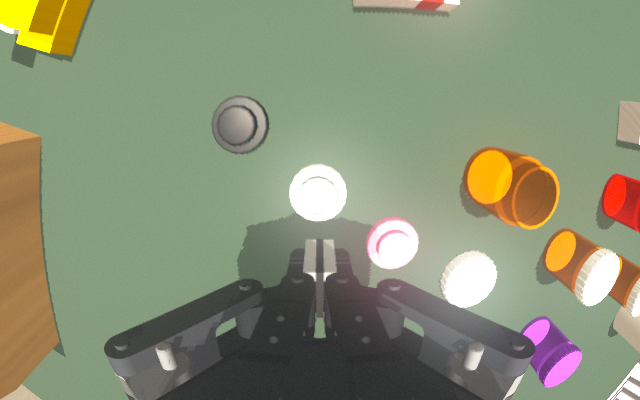

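Wrist view: the grey button cap is at (319,192), directly ahead of the fingers. The open mouth is at (536,202) and the lid at (469,279). I'll project these through the fisheye model.

```bash
python3 - <<'E'
from h import *
ci=cams.camera_info("wrist")
for n,u,v,z in [("call",319,192,.022),("mouth",536,202,.08),("lid",469,278,.016)]:
    x,y=(u-ci["cx"]),(v-ci["cy"]);r=np.hypot(x,y);th=r/ci["fx"]
    d=R.from_quat(ci["orientation"]).apply([np.sin(th)*x/r,np.sin(th)*y/r,np.cos(th)]);e=np.array(ci["eye"])
    print(n,(e+d*(z-e[2])/d[2]).round(4))
print(bot.state()["ee_pos"])
E
```

```text
call [0.5003 0.3094 0.022 ]
mouth [0.5749 0.1534 0.08  ]
lid [0.4758 0.1269 0.016 ]
[0.49544436 0.30586073 0.13370925]
```

Emit:
{"method": "step_arm", "body": {"series": [[0,0,0,0.035,0,0,0],[0,0,0,0.07,0,0,0],[0,0,0,0.1,0,0,0],[0,0,0,0.105,0,0,0],[0,0,0,0.11,0,0,0],[0,0,0,0.115,0,0,0],[0,0,0,0.119,0,0,0],[0,0,0,0.119,0,0,0],[0,0,0,0.119,0,0,0],[0,0,0,0.119,0,0,0]]}}

```text
t: 4.5
ee_pos: [0.4979, 0.3068, 0.0169]
ee_rot: [0.835, -0.551, 0.003, -0.004]
wrist_force: [0.8, 0.0, 4.0]
opening: 0.0001
```

Emit:
{"method": "step_arm", "body": {"series": [[0,0,0,0.002,0,0,0],[0,0,0,0.004,0,0,0],[0,0,0,0.005,0,0,0],[0,0,0,0.005,0,0,0]]}}

```text
t: 4.83
ee_pos: [0.4984, 0.3071, 0.0157]
ee_rot: [0.835, -0.551, 0.003, -0.003]
wrist_force: [-10.2, -5.3, 23.5]
opening: 0.0001
```

Emit:
{"method": "step_arm", "body": {"series": [[0,0,0,-0.03,0,0,0],[0,0,0,-0.065,0,0,0],[0,0,0,-0.1,0,0,0],[0,0,0,-0.134,0,0,0],[0,0,0,-0.134,0,0,0],[0,0.04,-0.002,-0.134,0,0,0],[0,0.08,-0.004,-0.134,0,0,0],[0,0.12,-0.006,-0.134,0,0,0],[0,0.15,-0.008,-0.134,0,0,0],[0,0.168,-0.009,-0.134,0,0,0],[0,0.168,-0.009,-0.134,0,0,0],[0,0.168,-0.009,-0.134,0,0,0],[0,0.168,-0.009,-0.134,0,0,0]]}}

```text
t: 5.92
ee_pos: [0.5711, 0.1564, 0.1493]
ee_rot: [0.835, -0.551, 0.002, -0.003]
wrist_force: [-0.1, 0.4, 0.7]
opening: 0.0
```

```bash
python3 - <<'E'
from h import *
im=cams.grab_frame("side");cv2.imwrite("pics/s2.png",cv2.resize(im[130:370,220:460],None,fx=2.5,fy=2.5))
s=bot.state();r=R.from_quat(s["ee_rot"]);print(s["ee_pos"],s["wrist_force"],r.as_matrix()[:,2])
print(r.inv().apply(np.array([.572,.156,.105])-s["ee_pos"]))
E
```

```text
[0.57103283 0.15676897 0.14943928] [0.87062196 0.86052631 0.47048293] [ 0.00767638  0.00271338 -0.99996685]
[ 0.00106436 -0.00022437  0.04444314]
```

View pics/s2.png

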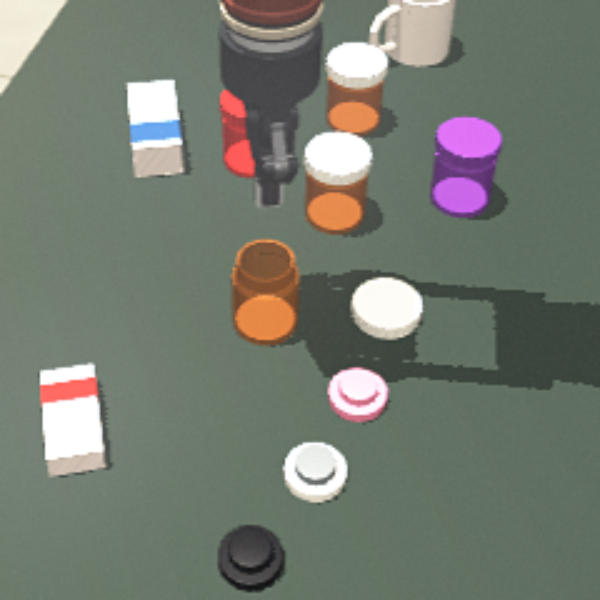

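The fingertips at crop (268,200) are directly above the open mouth at (267,258), the button is up, and nothing has moved. Lowering and holding for more than 2 s.

Emit:
{"method": "step_arm", "body": {"series": [[0,0.001,0,0.02,0,0,0],[0,0.001,0,0.035,0,0,0],[0,0.001,0,0.044,0,0,0],[0,0.001,0,0.044,0,0,0],[0,0.001,0,0.044,0,0,0],[0,0.001,0,0.044,0,0,0],[0,0.001,0,0.044,0,0,0],[0,0.001,0,0.044,0,0,0],[0,0.001,0,0.044,0,0,0],[0,0.001,0,0.044,0,0,0],[0,0.001,0,0.044,0,0,0],[0,0.001,0,0.044,0,0,0]]}}

```text
t: 6.97
ee_pos: [0.5718, 0.1559, 0.1055]
ee_rot: [0.835, -0.55, 0.003, -0.003]
wrist_force: [0.2, -0.2, -0.2]
opening: -0.0001
```

Emit:
{"method": "step_arm", "body": {"series": [[0,0,0,0,0,0,0],[0,0,0,0,0,0,0],[0,0,0,0,0,0,0],[0,0,0,0,0,0,0],[0,0,0,0,0,0,0],[0,0,0,0,0,0,0],[0,0,0,0,0,0,0],[0,0,0,0,0,0,0],[0,0,0,0,0,0,0],[0,0,0,0,0,0,0],[0,0,0,0,0,0,0],[0,0,0,0,0,0,0],[0,0,0,0,0,0,0],[0,0,0,0,0,0,0],[0,0,0,0,0,0,0],[0,0,0,0,0,0,0],[0,0,0,0,0,0,0],[0,0,0,0,0,0,0],[0,0,0,0,0,0,0],[0,0,0,0,0,0,0]]}}

```text
t: 8.63
ee_pos: [0.5718, 0.1559, 0.1055]
ee_rot: [0.835, -0.55, 0.002, -0.003]
wrist_force: [-0.4, -0.0, 0.5]
opening: -0.0001
```

Emit:
{"method": "step_arm", "body": {"series": [[0,0,0,0,0,0,0],[0,0,0,0,0,0,0],[0,0,0,0,0,0,0],[0,0,0,0,0,0,0],[0,0,0,-0.025,0,0,0],[0,0,0,-0.045,0,0,0],[0,0,0,-0.045,0,0,0],[0,-0.003,0.035,-0.045,0,0,0],[0,-0.006,0.07,-0.045,0,0,0],[0,-0.009,0.107,-0.045,0,0,0],[0,-0.009,0.107,-0.045,0,0,0],[0,-0.009,0.107,-0.045,0,0,0],[0,-0.009,0.107,-0.02,0,0,0],[0,-0.009,0.107,0.01,0,0,0],[0,-0.009,0.107,0.025,0,0,0],[0,-0.009,0.107,0.025,0,0,0],[0,-0.009,0.107,0.025,0,0,0]]}}

```text
t: 10.05
ee_pos: [0.4705, 0.1222, 0.0792]
ee_rot: [0.835, -0.55, 0.002, -0.003]
wrist_force: [0.5, 0.6, 0.7]
opening: 0.0
```

```bash
python3 - <<'E'
from h import *
im=cams.grab_frame("side");cv2.imwrite("pics/s3.png",cv2.resize(im[130:370,220:460],None,fx=2.5,fy=2.5))
s=bot.state();r=R.from_quat(s["ee_rot"]);print(s["ee_pos"],s["wrist_force"])
print(r.inv().apply(np.array([.470,.122,.040])-s["ee_pos"]))
E
```

```text
[0.47147417 0.12225232 0.0805311 ] [ 0.00974085 -0.89382342  0.91188048]
[-0.00038804  0.00183686  0.04051521]
```

View pics/s3.png

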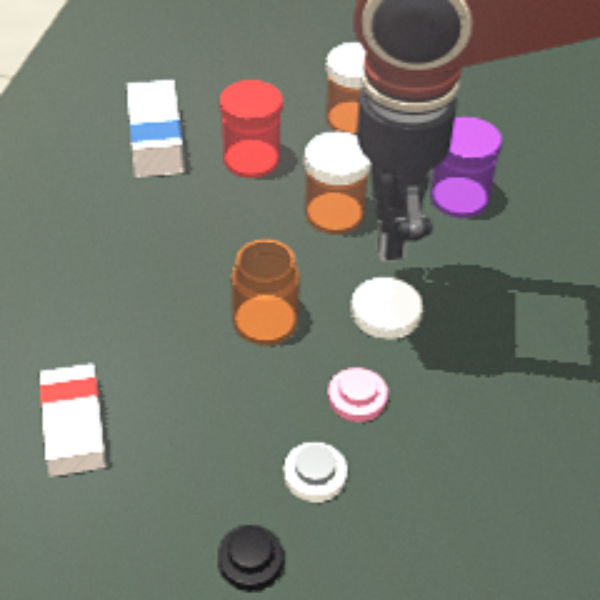

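The fingertips at crop (390,255) are over the lid at (387,305), with the other things undisturbed. Lowering 4 cm and holding.

Emit:
{"method": "step_arm", "body": {"series": [[0,0,0.001,0.02,0,0,0],[0,0,0.001,0.032,0,0,0],[0,0,0.001,0.04,0,0,0],[0,0,0.001,0.04,0,0,0],[0,0,0.001,0.04,0,0,0],[0,0,0.001,0.04,0,0,0],[0,0,0.001,0.04,0,0,0],[0,0,0.001,0.04,0,0,0],[0,0,0.001,0.04,0,0,0],[0,0,0.001,0.04,0,0,0],[0,0,0.001,0.04,0,0,0],[0,0,0.001,0.04,0,0,0]]}}

```text
t: 11.1
ee_pos: [0.4709, 0.122, 0.0406]
ee_rot: [0.835, -0.55, 0.003, -0.004]
wrist_force: [0.0, 0.4, -0.3]
opening: 0.0001
```

Emit:
{"method": "step_arm", "body": {"series": [[0,0,0,0,0,0,0],[0,0,0,0,0,0,0],[0,0,0,0,0,0,0],[0,0,0,0,0,0,0],[0,0,0,0,0,0,0],[0,0,0,0,0,0,0],[0,0,0,0,0,0,0],[0,0,0,0,0,0,0],[0,0,0,0,0,0,0],[0,0,0,0,0,0,0],[0,0,0,0,0,0,0],[0,0,0,0,0,0,0],[0,0,0,0,0,0,0],[0,0,0,0,0,0,0],[0,0,0,0,0,0,0],[0,0,0,0,0,0,0],[0,0,0,0,0,0,0],[0,0,0,0,0,0,0],[0,0,0,0,0,0,0],[0,0,0,0,0,0,0]]}}

```text
t: 12.77
ee_pos: [0.471, 0.122, 0.0406]
ee_rot: [0.835, -0.55, 0.003, -0.004]
wrist_force: [0.2, 0.2, -0.3]
opening: -0.0001
```

```bash
python3 - <<'E'
from h import *
im=cams.grab_frame("side");cv2.imwrite("pics/s4.png",cv2.resize(im[130:370,220:460],None,fx=2.5,fy=2.5))
s=bot.state();print(s["t"],s["ee_pos"],s["wrist_force"])
E
```

```text
12.8167 [0.47092959 0.12198889 0.04060518] [ 0.16940239 -0.51907496  0.0825128 ]
```

View pics/s4.png

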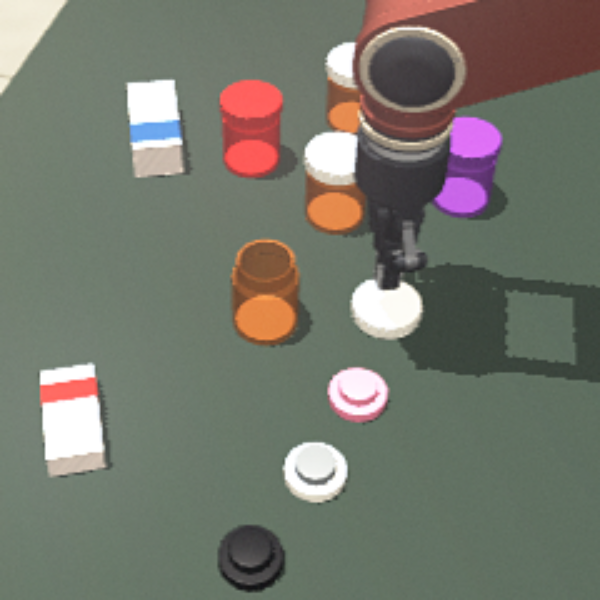

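The fingertips are over the lid's centre (387,285 against 387,303 in the crop), the button is up, and nothing has moved. I'll hold a few more rows, then hand in.

Emit:
{"method": "step_arm", "body": {"series": [[0,0,0,0,0,0,0],[0,0,0,0,0,0,0],[0,0,0,0,0,0,0],[0,0,0,0,0,0,0]]}}

```text
t: 13.15
ee_pos: [0.4709, 0.122, 0.0406]
ee_rot: [0.835, -0.55, 0.003, -0.004]
wrist_force: [0.9, 0.2, -0.5]
opening: 0.0002
```

```bash
python3 -c "
from h import *
print(bot.state()['ee_pos']);print(bot.sign_off())"
```

```text
[0.4709337  0.1220128  0.04061296]
the job is handed in; nothing more can be done
None
```

I handed the job in at about 13 s with the arm still pointing at the loose lid; sign-off gives no verdict.

- **Call button:** I pressed the grey one, not the pink or black look-alikes. The wrist force reached 23 N with the tip at z = 15.7 mm, so it was fully down. It looked up again in the later pictures.
- **Open tub:** I held about 2.5 s over the mouth, with the fingertips about 25 mm above the rim.
- **Loose lid:** I held about 2.3 s before handing in, with the fingertips about 25 mm above the lid. That puts the grasp point about 44 mm above it, inside the 22 to 65 mm range.
- **Last checks:** In the last side picture, just before hand-in, nothing visible had moved; the mug is outside that crop. The wrist force was near zero.
- **Disagreements:** The cameras' position fixes for the mouth, lid and button differed by up to about 8 mm, inside the 25 mm tolerance for pointing. On the first press the force stopped at 4 N, so I pressed slightly further until the button bottomed out.

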